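Set out the bakery tasting display

ROBOT

A 6-joint arm with a two-finger parallel gripper is mounted at the origin on the work surface. World frame = base frame: x ahead of the robot, y to its left, z up, the work surface at z = 0. Lengths are in m, angles in degrees, forces in N, time in s.
With the tool pointing down it reaches from about 0.35 to 0.875 m from the base axis. Payload 4.2 kg.
Tool frame: the origin (TCP) lies midway between the tips of the shut fingers; the grasp point (between the pads) lies 19 mm behind it; y points along the fingers, z is the direction in which the jaws open and shut, and the axes are right-handed (so a half turn about y gives the same grasp; the last joint's range is limited). The gripper opens to 87 mm and grips with 3 to 60 N. Pads are 19 mm wide; open, the fingers measure 117 mm over their backs; the gripper's body (75 mm by 190 mm) begins 51 mm behind the grasp point.
Start: joints at [-59.782, 22.042, 0.453, 0, -68.411, -14.817], TCP at [0.166, -0.603, 0.223] pointing down, gripper open.
Joint ranges: [-179.83, 179.83], [-69.29, 118.12], [-61.27, 80.66], [-181.25, 117.63], [-171.15, -9.14], [-177.46, 177.46]. Speed limits (degrees/s): [159.86, 159.86, 180, 180, 180, 180].

INTERFACE

Orientations are given as [roll, pitch, yaw] about the fixed x, y, z axes, in that order (R = Rz(yaw) Ry(pitch) Rx(roll)).
In Python, from workcell import env gives the robot as it stands. The module is installed in compiled form; this text tells all that it offers. Calls block until the motion is done:
- env.goto(position, orientation): joint-space move of the TCP to a pose.
- env.move_straight(position, rotation=None, rate=0.15, force_limit=None): straight line of the TCP; rotation=None keeps the orientation; rate is the mean speed in m/s. With force_limit (N) it stops when the force on the tool has changed by that much, and returns True; else False.
- env.set_joints(angles): joint-space move.
- env.gripper_to(opening, grasp_force=None): opening from 0.0 (shut) to 1.0 (fully open); grasp_force is the grip in N (None keeps the last); returns when the fingers have stopped.
- env.dwell(seconds).
- env.inverse_kinematics(position, orientation): joint angles nearest the present ones, or None.
- env.read_state(): the state.
- env.grab_frame(name): name is "scene" or "top" or "wrist"; returns a dict with "image" (420x560x3 uint8, blue, green, red), "fx", "fy", "cx", "cy" (pixels), "D" ([k1, k2, p1, p2, k3] as OpenCV has them; the pictures are not rectified), "position" and "orientation" of the camera in the world. Camera axes: x right, y up, looking along -z (the intrinsics and any distortion apply to the point x, -y, -z); pixel columns grow to the right and rows downward; lengths in m; the calibration is good to about 2 mm. A picture is of the moment at which its call begins. There is no depth.
A pose or a line that the arm cannot do raises env.Unreachable and nothing moves.
- env.close_job(): hands the job in, once; it reports no verdict.
Trained networks look in a picture, given as the dict that the camera call returned (one of the last four; its "shot" number tells which), for a name from the list of things; names that differ only in an ending like _2 or _b are one class to them, and where a whole thing is asked for, a point or a joint stands for the part that bears it (a point fixed in the world has none). Each returns a list of dicts, best first, with "score" (0 to 1); they miss things now and then, are a little off and sometimes report something else, mostly with a low value. They report only what shows in the picture. A call takes as long as a camera call. They do not tell look-alikes from the thing itself.
- env.search_frame(picture, thing): "xyz" ([x, y, z] in m, in world coordinates, good to about 4 mm: the middle of the surface that is visible of it).
- env.trace(picture, thing): "mask" (420x560 bool, what is visible of it).
The state is a dict: "clock": time; "joint_positions": joint angles; "qvel": joint speeds; "joint_torque": joint torques, N m; "position": TCP position; "tool_rot": TCP orientation; "force": force on the tool from outside, world axes, zero at the start; "wrist_torque": the same for the moment, N m; "opening": opening from 0.0 (shut) to 1.0 (fully open).
Only numpy, scipy, OpenCV 4.12 (cv2) and the standard library are available. Lean on these libraries where they do the work, as an engineer would, in place of code of your own. Each camera call takes 0.05 s, during which the arm holds its last target.

TASK

Set out the tasting display on the dark mat: lay the blue tin flat on the middle of the round wooden board and stand the honey jar (yellow lid) on the middle of the tin, and stand the jam jar (white lid) on the mat midway between the board and the red tray. Put the dark roll in the half of the tray far from the robot and the pale roll in front of it, in the near half, both right side up. Leave the bell and the white tip cup where they are.

Things in the scene. Friction and masses are not known exactly. Their poses are not given: they have to be found in the camera images.
- tin_mid (a point): Blue rectangular metal tin with a pale blue panel on its lid: 85 mm (its x) by 58 mm (its y), 40 mm tall, closed, flat on top, about 0.2 kg. The point is its centre, 20 mm above its underside; z is up. Starts on the counter at any of five places shared with the jars and rolls, its long side within 0.6 rad of world x.
- honey_mid (a point): Honey: amber glass jar with a yellow lid, upright, 48 mm across from foot to lid, 58 mm tall, about 0.18 kg. The point is its centre, 29 mm above its underside; z is up its axis. Starts standing on the counter.
- jam_mid (a point): Jam: dark red glass jar with a white lid, upright, 48 mm across from foot to lid, 58 mm tall, about 0.18 kg. The point is its centre, 29 mm above its underside; z is up its axis. Starts standing on the counter.
- darkroll_mid (a point): Dark brown rye roll with a pale floury cross on top, round, domed, hard-crusted, 54 mm across (upright sides from 14 to 26 mm up), 42 mm tall, about 70 g. The point is its centre, 21 mm above its flat underside; z is up. Starts on the counter.
- paleroll_mid (a point): Pale golden wheat roll with a brown cross on top, round, domed, hard-crusted, 54 mm across (upright sides from 14 to 26 mm up), 42 mm tall, about 70 g. The point is its centre, 21 mm above its flat underside; z is up. Starts on the counter.
- mat: Dark grey display mat, fixed to the counter, 170 mm (x) by 520 mm (y), 3 mm thick; origin at the centre of its underside, z up, turned at most 0.1 rad from the world axes. The board lies on one end and the tray on the other (either way round), about 340 mm apart between centres; the mat's centre is midway between them, within 6 mm.
- board: Round pale wooden board, 136 mm across, 15 mm thick, fixed on the mat: flat top 18 mm above the counter. Origin at the centre of its underside, 3 mm above the counter; z up.
- tray: Open red plastic tray, fixed on the mat: 160 mm (its x) by 136 mm (its y), 30 mm tall, walls and floor 4 mm thick, so its inner floor is 7 mm above the counter and its rim 33 mm. Origin at the centre of its underside, 3 mm above the counter; its x points away from the robot (within 0.2 rad of world x), so its far half is at +x; no divider.
- bell: Brass counter bell on a black foot, 72 mm across, 50 mm tall, loose, beyond the mat; a bystander. Origin at the centre of its underside.
- tipcup: White ceramic tip cup without handle, 72 mm across, 90 mm tall, loose, to the left of the mat; a bystander. Origin at the centre of its underside.
Not all that is in view belongs to the job. Leave any purple look-alike of the part that bears paleroll_mid alone. What is shaped like the board but purple is not meant.

How it is judged:
By the outcome, as a careful person would: the job done as asked, in the order asked, and still so for the second after the job is handed in, with the robot touching nothing.
It also fails if it takes over 144 s, if anything falls off the work surface, if the arm or the gripper's body presses on something with over 40 N, if the wrist force passes 120 N, or if a joint passes its speed limit or range.

## Working session

There is one attempt and no reset: what is moved stays moved. The work goes in short steps, each a Python script; the robot and the scene stay as the last script left them, time stands still between calls to the robot, and variables do not carry over. Pictures are saved under pics/ and viewed, and the job is handed in when it is done.

```bash
mkdir -p pics; ls
python3 - <<'E'
from workcell import env
import cv2
for n in ["scene","top","wrist"]:
    f=env.grab_frame(n); cv2.imwrite(f"pics/a_{n}.png",f["image"]); print(n,f["fx"],f["D"],f["position"],f["orientation"],f["shot"])
    if n!="wrist":
        for t in ["tin_mid","honey_mid","jam_mid","darkroll_mid","paleroll_mid","mat","board","tray","bell","tipcup"]:
            print(t,[([round(float(v),3) for v in d["xyz"]],round(d["score"],2)) for d in env.search_frame(f,t)])
s=env.read_state();print(s)
E
```

```text
pics
scene 492.03667145020705 [-0.15722145  0.          0.          0.          0.        ] [ 1.15187885 -0.51537845  1.01943501] [39.28832026  0.10902311 44.62749583] 1
tin_mid [([0.443, -0.174, 0.041], 0.98)]
honey_mid [([0.444, 0.0, 0.047], 0.55)]
jam_mid [([0.463, -0.397, 0.059], 0.9)]
darkroll_mid [([0.439, 0.15, 0.03], 0.69)]
paleroll_mid [([0.489, 0.385, 0.033], 0.8), ([0.381, 0.382, 0.032], 0.62), ([0.428, 0.49, 0.034], 0.47)]
mat [([0.613, 0.043, 0.005], 0.85)]
board [([0.619, 0.185, 0.02], 0.93), ([0.8, 0.273, 0.021], 0.56)]
tray [([0.59, -0.137, 0.009], 0.69)]
bell [([0.799, -0.023, 0.021], 0.62)]
tipcup [([0.653, 0.398, 0.061], 0.94)]
top 472.8163851563836 [-0.0387761  0.         0.         0.         0.       ] [0.30805151 0.04992634 1.28990846] [ 1.32566272e+01 -2.87949352e-02 -9.28286619e+01] 2
tin_mid [([0.43, -0.159, 0.042], 0.61)]
honey_mid [([0.428, 0.163, 0.033], 0.67)]
jam_mid [([0.444, -0.384, 0.059], 0.83), ([0.609, 0.195, 0.015], 0.42)]
darkroll_mid [([0.428, 0.164, 0.035], 0.56), ([0.476, 0.398, 0.042], 0.46)]
paleroll_mid [([0.373, 0.391, 0.034], 0.87), ([0.
[... 478 characters left out ...]
0067e-02  1.05413340e+02] 3
{'clock': 1.15, 'joint_positions': array([-5.97829222e+01,  2.20417016e+01,  4.54353307e-01,  9.50914560e-04,
       -6.84114204e+01, -1.48174089e+01]), 'qvel': array([ 0.08034926,  0.00427791, -0.02282258, -0.00910912,  0.03676021,
       -0.03349011]), 'joint_torque': array([-2.10141243e-04, -3.90478742e+01,  1.87616837e+01,  4.22444031e+00,
        1.53991207e-02, -1.16788772e-05]), 'position': array([ 0.1659981 , -0.60254589,  0.22256413]), 'tool_rot': array([-9.00014165e+01,  5.39916829e-04,  1.54000188e+01]), 'force': array([ 0.84322403, -0.25336914, -0.3638707 ]), 'wrist_torque': array([-0.01750888,  0.00520736,  0.02347704]), 'opening': 0.9987092139545222}
```

View pics/a_scene.png

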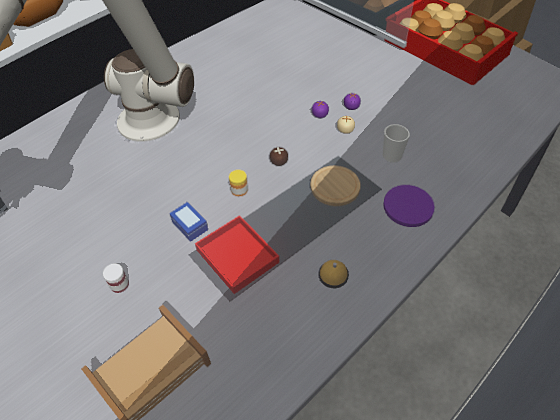

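View pics/a_top.png

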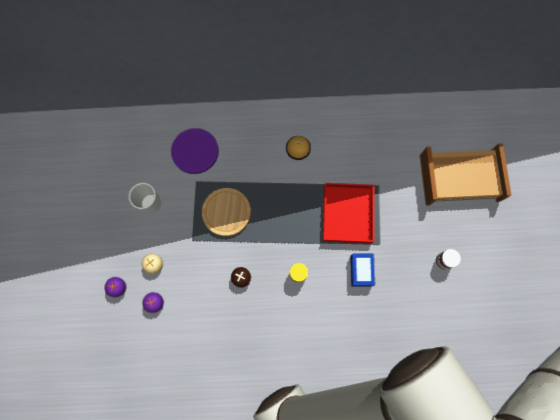

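View pics/a_wrist.png

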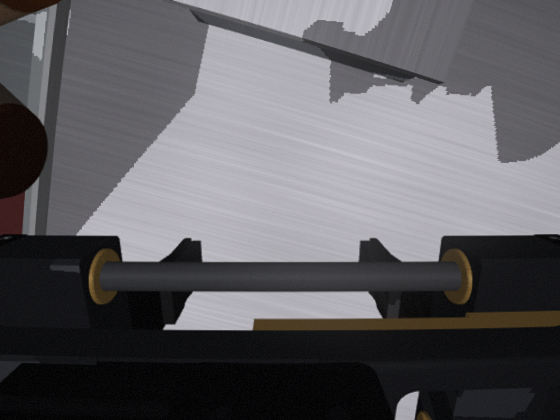

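```bash
cat > h.py <<'E'
import numpy as np, cv2, time
from scipy.spatial.transform import Rotation as R
from workcell import env
def K(f): return np.array([[f["fx"],0,f["cx"]],[0,f["fy"],f["cy"]],[0,0,1.]])
def Rc(f): return R.from_euler("xyz",f["orientation"],degrees=True).as_matrix()
def proj(f,P):
    p=(np.atleast_2d(P)-f["position"])@Rc(f)
    p=p*[1,-1,-1]
    return cv2.projectPoints(p,np.zeros(3),np.zeros(3),K(f),np.array(f["D"],float))[0].reshape(-1,2)
def unproj(f,uv,z):
    n=cv2.undistortPoints(np.array(uv,float).reshape(-1,1,2),K(f),np.array(f["D"],float)).reshape(-1,2)
    d=np.c_[n[:,0],-n[:,1],-np.ones(len(n))]@Rc(f).T
    c=np.array(f["position"]); t=(z-c[2])/d[:,2]
    return c+d*t[:,None]
def save(f,name,pts=None):
    im=f["image"].copy()
    if pts is not None:
        for u,v in proj(f,pts): cv2.circle(im,(int(round(u)),int(round(v))),3,(0,255,0),1)
    cv2.imwrite(f"pics/{name}.png",im)
def mcent(f,thing,near=None):
    out=[]
    for d in env.trace(f,thing):
        m=d["mask"]; v,u=np.nonzero(m)
        out.append((round(d["score"],2),u.mean().round(1),v.mean().round(1),len(u),(u.min(),u.max(),v.min(),v.max())))
    return out
def st(): 
    s=env.read_state(); return dict(t=round(s["clock"],1),p=s["position"].round(4),r=s["tool_rot"].round(1),F=s["force"].round(1),o=round(s["opening"],3))
E
python3 - <<'E'
from h import *
env.goto([0.50,-0.08,0.38],[-90,0,0])
print(st())
for n in ["scene","top","wrist"]:
    f=env.grab_frame(n)
    pts=[[0,0,0],[0.50,-0.08,0.38],[0.613,0.19,0.018],[0.59,-0.14,0.033]]
    if n=="scene": pts=[[0,0,0],[0.1,0,0],[0,-.1,0],[0.50,-0.08,0.38],[0.608,0.195,0.018],[0.619,0.185,0.018]]
    save(f,"b_"+n,pts); print(f["position"],f["orientation"])
    print(proj(f,pts).round(1))
    if n=="wrist":
        for t in ["tin_mid","honey_mid","tray","board"]:
            print(t,[([round(float(v),3) for v in d["xyz"]],round(d["score"],2)) for d in env.search_frame(f,t)])
E
```

```text
{'t': 3.4, 'p': array([ 0.4999, -0.0805,  0.3797]), 'r': array([-90. ,   0. ,  -0.1]), 'F': array([-0.8, -0.2,  0.1]), 'o': 1.0}
[ 1.15187885 -0.51537845  1.01943501] [39.28832026  0.10902311 44.62749583]
[[147.5 118.8]
 [165.6 133.6]
 [121.1 134.5]
 [213.1 108. ]
 [332.8 182.4]
 [333.4 186.5]]
[0.30805151 0.04992634 1.28990846] [ 1.32566272e+01 -2.87949352e-02 -9.28286619e+01]
[[309.7 443.7]
 [345.1 217.6]
 [228.  210.3]
 [348.4 211.4]]
[ 0.43160685 -0.07996661  0.5411979 ] [-1.42015510e+01 -2.41646567e-02  8.99508273e+01]
[[ 335.4 -173.5]
 [ 280.   260. ]
 [ 432.5  238. ]
 [ 244.4  228.5]]
tin_mid [([0.433, -0.163, 0.04], 0.74)]
honey_mid [([0.431, 0.007, 0.053], 0.95)]
tray [([0.583, -0.146, 0.003], 0.78)]
board [([0.592, 0.184, 0.018], 0.58)]
```

View pics/b_scene.png

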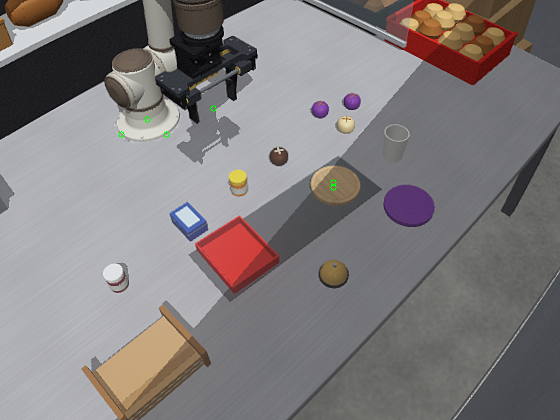

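View pics/b_wrist.png

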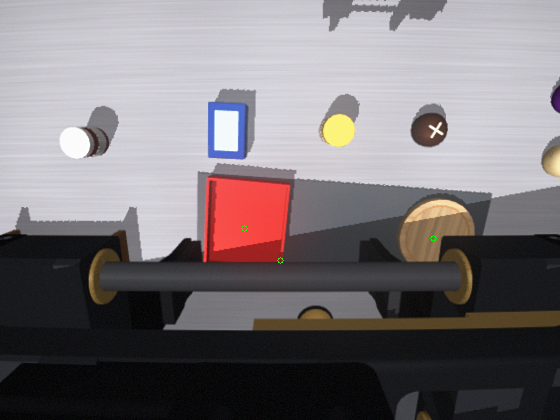

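View pics/b_top.png

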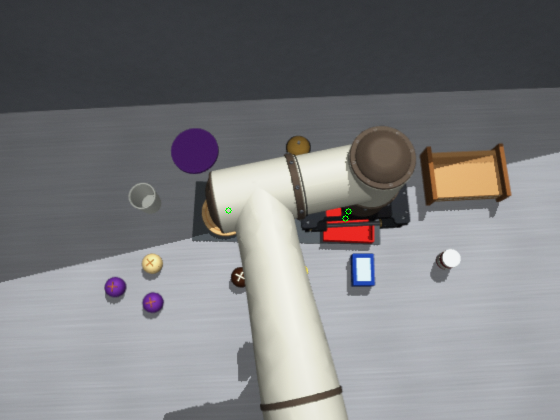

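```bash
cat > meas.py <<'E'
from h import *
def mask(f,lo,hi,near,size=45):
    hsv=cv2.cvtColor(f["image"],cv2.COLOR_BGR2HSV); m=cv2.inRange(hsv,lo,hi)
    n,l,s,c=cv2.connectedComponentsWithStats(m)
    best=min((i for i in range(1,n) if s[i,4]>60),key=lambda i:np.hypot(*(c[i]-near)),default=None)
    return None if best is None else (l==best)
def contour_world(f,m,z,full=True):
    cs,_=cv2.findContours(m.astype(np.uint8),cv2.RETR_EXTERNAL,cv2.CHAIN_APPROX_NONE)
    c=max(cs,key=cv2.contourArea).reshape(-1,2)
    return unproj(f,c,z)[:,:2]
def circ(f,m,z):
    w=contour_world(f,m,z); (x,y),r=cv2.minEnclosingCircle((w*1000).astype(np.float32)); e=cv2.fitEllipse((w*1000).astype(np.float32)); return np.round(e[0],1),np.round(e[1],1),round(r,1)
def rect(f,m,z):
    w=contour_world(f,m,z); return cv2.minAreaRect((w*1000).astype(np.float32))
E
python3 - <<'E'
from meas import *
E0={}
for n in ["scene","wrist"]:
    f=env.grab_frame(n)
    for name,lo,hi,P,z,k in [("honeylid",(22,120,90),(35,255,255),(.431,.004,.058),.058,"c"),("tinblue+panel",(95,60,60),(125,255,255),(.433,-.165,.04),.04,"r"),("board",(10,60,60),(22,170,255),(.61,.19,.018),.018,"c"),("tray",(0,150,60),(5,255,255),(.59,-.142,.033),.033,"r")]:
        near=proj(f,P)[0]; m=mask(f,np.array(lo),np.array(hi),near)
        if m is None: print(n,name,None);continue
        print(n,name,circ(f,m,z) if k=="c" else rect(f,m,z), m.sum())
env.goto([0.3,-0.45,0.38],[-90,0,0])
for n in ["top","wrist"]:
    f=env.grab_frame(n); save(f,"c_"+n)
    for name,lo,hi,P,z,k in [("honeylid",(22,120,90),(35,255,255),(.431,.004,.058),.058,"c"),("tinblue+panel",(95,60,60),(125,255,255),(.433,-.165,.04),.04,"r"),("board",(10,60,60),(22,170,255),(.61,.19,.018),.018,"c"),("tray",(0,150,60),(5,255,255),(.59,-.142,.033),.033,"r")]:
        near=proj(f,P)[0]; m=mask(f,np.array(lo),np.array(hi),near)
        if m is None: print(n,name,None);continue
        print(n,name,circ(f,m,z) if k=="c" else rect(f,m,z), m.sum())
print(st())
E
```

```text
scene honeylid (array([437.2,   4.3]), array([43.7, 51.8]), 26.5) 210
scene tinblue+panel ((446.6370544433594, -170.8811798095703), (65.82457733154297, 109.95279693603516), 86.86846923828125) 592
scene board (array([617.2, 193.1]), array([133.2, 142. ]), 72.0) 1581
scene tray ((599.82177734375, -144.26121520996094), (141.87745666503906, 172.51560974121094), 84.29238891601562) 3067
wrist honeylid (array([428.8,   7.2]), array([45. , 45.9]), 23.6) 790
wrist tinblue+panel ((429.4503173828125, -161.36911010742188), (59.1847038269043, 84.9557876586914), 87.04882049560547) 1204
wrist board (array([597.3, 187.6]), array([108.2, 139.9]), 69.5) 3382
wrist tray ((580.511962890625, -138.8055877685547), (138.15701293945312, 150.15084838867188), 85.25865173339844) 6482
top honeylid (array([429.5,   6.9]), array([44.6, 46.6]), 24.0) 267
top tinblue+panel ((429.8314514160156, -163.19793701171875), (63.4743766784668, 87.10350036621094), 87.1062240600586) 489
top board (array([610.3, 195.9]), array([134.1, 136.1]), 69.3) 1897
top tray ((587.3565673828125, -140.00930786132812), (139.00157165527344, 163.86947631835938), 84.50906372070312) 2950
wrist honeylid None
wrist tinblue+panel ((413.16754150390625, -172.82916259765625), (75.26692199707031, 73.12297058105469), 87.08441162109375) 974
wrist board (array([ 492.8, -126.4]), array([ 58.1, 105.3]), 56.9) 429
wrist tray None
{'t': 5.5, 'p': array([ 0.3008, -0.4494,  0.3801]), 'r': array([-90. ,  -0. ,   0.1]), 'F': array([-1.1, -0.3,  0.4]), 'o': 1.0}
```

View pics/c_wrist.png

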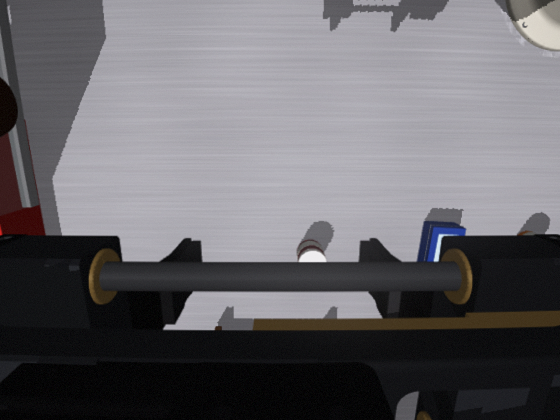

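Run:
```python
from meas import *
env.goto([0.52,0.26,0.36],[-90,0,0])
f=env.grab_frame("wrist"); save(f,"d1",[[.428,.164,.042],[.475,.398,.042],[.429,.007,.058],[.6103,.1959,.018]])
for t in ["darkroll_mid","paleroll_mid"]:
    print(t,[([round(float(v),3) for v in d["xyz"]],round(d["score"],2)) for d in env.search_frame(f,t)])
    for d in env.trace(f,t):
        print(round(d["score"],2),circ(f,d["mask"],.022))
env.goto([0.52,-0.28,0.36],[-90,0,0])
f=env.grab_frame("wrist"); save(f,"d2",[[.444,-.384,.058],[.4296,-.1623,.04]])
print([([round(float(v),3) for v in d["xyz"]],round(d["score"],2)) for d in env.search_frame(f,"jam_mid")])
near=proj(f,[.444,-.384,.058])[0]; m=mask(f,np.array((0,0,215)),np.array((180,50,255)),near); print("jam lid",circ(f,m,.058),m.sum())
near=proj(f,[.4296,-.162,.04])[0]; m=mask(f,np.array((95,60,60)),np.array((125,255,255)),near); print("tin",rect(f,m,.04))
print(st())
```

```text
darkroll_mid [([0.434, 0.164, 0.038], 0.97)]
0.96 (array([427.7, 162.2]), array([51.6, 55.5]), 28.1)
paleroll_mid [([0.475, 0.392, 0.035], 0.79), ([0.375, 0.387, 0.036], 0.72), ([0.419, 0.49, 0.04], 0.68), ([0.434, -0.141, 0.041], 0.51)]
0.93 (array([417.4, 498.2]), array([51.9, 57.1]), 28.8)
0.87 (array([475.9, 400.1]), array([53.6, 56.6]), 29.1)
0.69 (array([372. , 396.8]), array([51.9, 56.9]), 28.7)
[([0.447, -0.394, 0.054], 0.7)]
jam lid (array([ 449.4, -435.8]), array([ 36.9, 214.1]), 92.9) 1285
tin ((429.2602844238281, -166.7975311279297), (63.073734283447266, 84.66612243652344), 87.03256225585938)
{'t': 10.5, 'p': array([ 0.5205, -0.2791,  0.36  ]), 'r': array([-90. ,  -0. ,   0.1]), 'F': array([ 0.7, -0.3,  0.7]), 'o': 1.001}
```

View pics/d1.png

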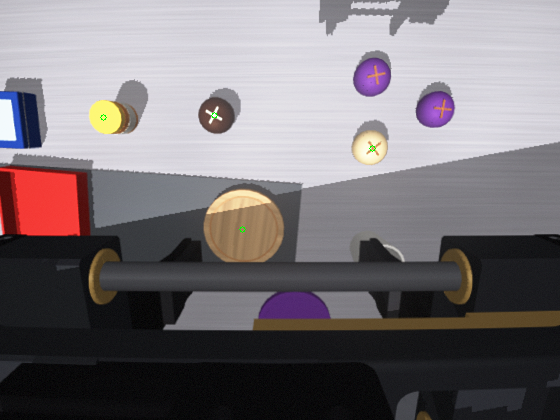

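View pics/d2.png

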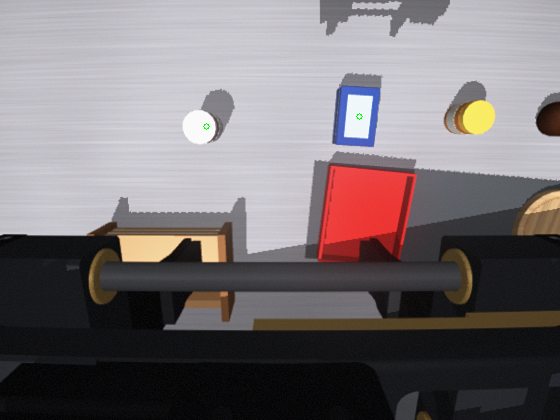

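```bash
cat > pp.py <<'E'
from meas import *
def D(yaw): return [-90,0,yaw]
def pick(x,y,yaw,ztcp,force,zup=0.18,op=1.0):
    env.gripper_to(op)
    env.goto([x,y,0.14],D(yaw))
    print("down hit",env.move_straight([x,y,ztcp],rate=0.12,force_limit=15), st())
    env.gripper_to(0.0,force); print("closed",st())
    env.move_straight([x,y,zup],rate=0.2); print("lift",st())
def place(x,y,yaw,ztcp,op,zup=0.18,zap=None):
    zap=zap or ztcp+0.04
    env.goto([x,y,0.18 if zap<0.18 else zap],D(yaw))
    env.move_straight([x,y,zap],rate=0.15)
    print("touch",env.move_straight([x,y,ztcp-0.003],rate=0.03,force_limit=4), st())
    env.gripper_to(op); env.dwell(0.2); print("open",st())
    env.move_straight([x,y,zup],rate=0.2)
E
python3 - <<'E'
from pp import *
f=env.grab_frame("wrist"); print("jam",unproj(f,[200,127],.058).round(4))
pick(.4294,-.163,-3,.006,25)
place(.6103,.1959,-3,.006+.018,0.95)
env.goto([0.5,0.05,.36],D(0))
f=env.grab_frame("wrist"); save(f,"e_wrist",[[.6103,.1959,.018],[.6103,.1959,.058]]); 
print(st())
E
```

```text
jam [[ 0.4454 -0.3928  0.058 ]]
down hit False {'t': 13.0, 'p': array([ 0.43  , -0.1631,  0.0065]), 'r': array([-90. ,  -0.1,  -3. ]), 'F': array([0. , 0.2, 0.2]), 'o': 0.996}
closed {'t': 13.6, 'p': array([ 0.4295, -0.1631,  0.0062]), 'r': array([-90.,  -0.,  -3.]), 'F': array([-0.6,  0.2,  2. ]), 'o': 0.663}
lift {'t': 14.7, 'p': array([ 0.4283, -0.1628,  0.1786]), 'r': array([-90. ,   0.2,  -3. ]), 'F': array([-0.4,  0.5, -2.8]), 'o': 0.669}
touch True {'t': 18.3, 'p': array([0.6102, 0.1959, 0.0242]), 'r': array([-90.,   0.,  -3.]), 'F': array([-0.3, -0.2,  5.4]), 'o': 0.664}
open {'t': 19.2, 'p': array([0.6088, 0.1952, 0.0226]), 'r': array([-90.1,   0.2,  -3. ]), 'F': array([ 0.2, -0. , -0.6]), 'o': 0.951}
{'t': 21.2, 'p': array([0.5001, 0.0506, 0.3579]), 'r': array([-90.1,   0.2,   0. ]), 'F': array([ 0.4,  1. , -0.7]), 'o': 0.949}
```

View pics/e_wrist.png

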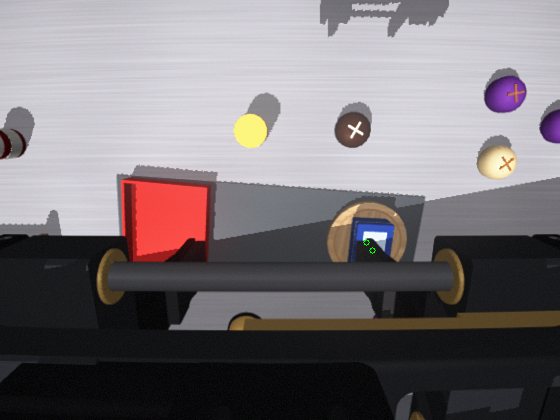

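Run:
```python
from pp import *
pick(.429,.007,0,.008,25)
f=env.grab_frame("top"); save(f,"f_top",[[.6103,.1959,.058]])
near=proj(f,[.6103,.1959,.058])[0]; m=mask(f,np.array((95,60,60)),np.array((125,255,255)),near); print("tin",rect(f,m,.058),m.sum())
m=mask(f,np.array((90,15,150)),np.array((125,130,255)),near); print("panel",rect(f,m,.058),m.sum())
m=mask(f,np.array((10,60,60)),np.array((22,170,255)),near); print("board",circ(f,m,.018))
```

```text
down hit False {'t': 23.8, 'p': array([0.4296, 0.0072, 0.0085]), 'r': array([-90. ,  -0.1,   0. ]), 'F': array([0. , 0.5, 0.8]), 'o': 1.001}
closed {'t': 24.5, 'p': array([0.429, 0.007, 0.008]), 'r': array([-90.,  -0.,   0.]), 'F': array([-0.5,  0.9,  0.5]), 'o': 0.548}
lift {'t': 25.6, 'p': array([0.4279, 0.0067, 0.1787]), 'r': array([-90. ,   0.2,  -0. ]), 'F': array([ 0.1,  0.7, -1.9]), 'o': 0.545}
tin ((607.6412353515625, 193.60604858398438), (59.05464553833008, 89.38902282714844), 88.50435638427734) 485
panel ((610.299072265625, 195.53717041015625), (37.648765563964844, 60.64060974121094), 87.1891860961914) 308
board (array([610.4, 196. ]), array([134.2, 135.9]), 69.2)
```

View pics/f_top.png

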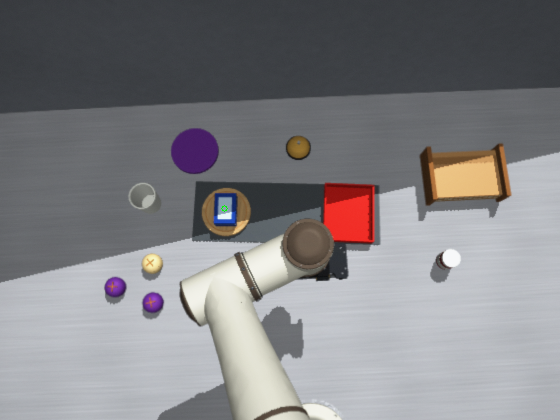

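Run:
```python
from pp import *
place(.6103,.1957,0,.066,0.85,zup=.2)
env.goto([0.5,-0.30,.25],D(0))
f=env.grab_frame("top"); save(f,"g_top",[[.6103,.1957,.116],[.4455,-.392,.058]])
near=proj(f,[.6103,.1957,.116])[0]; m=mask(f,np.array((22,120,90)),np.array((35,255,255)),near); print("honey lid",circ(f,m,.116))
f=env.grab_frame("wrist"); save(f,"g_wrist",[[.4455,-.392,.058]])
print([([round(float(v),3) for v in d["xyz"]],round(d["score"],2)) for d in env.search_frame(f,"jam_mid")])
```

```text
touch True {'t': 28.5, 'p': array([0.6101, 0.1956, 0.0661]), 'r': array([-90.,   0.,   0.]), 'F': array([-0.4,  0.3,  3.6]), 'o': 0.542}
open {'t': 29.4, 'p': array([0.6089, 0.1951, 0.0644]), 'r': array([-90.1,   0.2,  -0. ]), 'F': array([ 0. , -0.1,  0.6]), 'o': 0.849}
honey lid (array([609.9, 194.7]), array([46.4, 47.4]), 25.0)
[([0.446, -0.391, 0.058], 0.67)]
```

View pics/g_top.png

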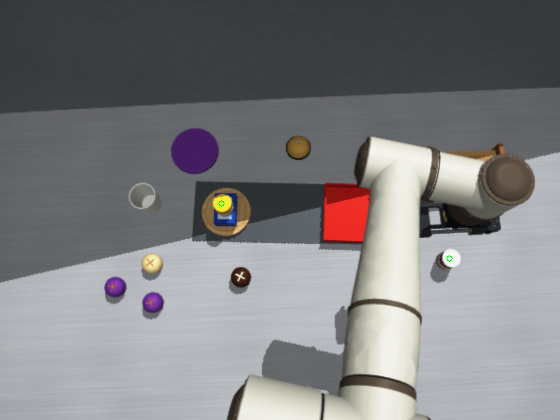

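View pics/g_wrist.png

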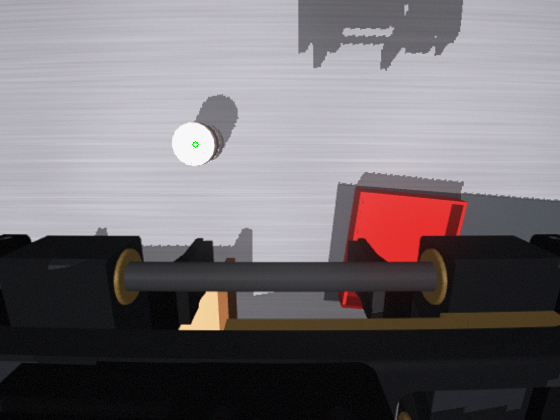

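Run:
```python
from pp import *
pick(.4455,-.392,0,.008,25)
place(.5996,.0272,-4,.011,0.85)
env.goto([0.45,0.15,.28],D(0))
f=env.grab_frame("top"); save(f,"i_top",[[.5996,.0272,.061],[.5996,.0272,.003]])
near=proj(f,[.5996,.0272,.061])[0]; m=mask(f,np.array((0,0,110)),np.array((180,50,255)),near); print("jam lid",circ(f,m,.061))
near=proj(f,[.589,-.1415,.033])[0]; m=mask(f,np.array((0,150,60)),np.array((5,255,255)),near); print("tray",rect(f,m,.033))
print(st())
```

```text
down hit False {'t': 34.7, 'p': array([ 0.4461, -0.3923,  0.0089]), 'r': array([-90.1,  -0.1,   0. ]), 'F': array([-0.7,  0.2, -0.3]), 'o': 0.998}
closed {'t': 35.5, 'p': array([ 0.4457, -0.3922,  0.0081]), 'r': array([-90.,  -0.,   0.]), 'F': array([ 0.5, -1.7, -0.1]), 'o': 0.544}
lift {'t': 36.5, 'p': array([ 0.4445, -0.3912,  0.1784]), 'r': array([-89.9,   0.1,  -0. ]), 'F': array([ 0.5,  0.1, -1.6]), 'o': 0.545}
touch True {'t': 40.4, 'p': array([0.5994, 0.0272, 0.0111]), 'r': array([-90.,   0.,  -4.]), 'F': array([-1. , -0.1,  5.2]), 'o': 0.549}
open {'t': 41.3, 'p': array([0.5981, 0.0269, 0.0097]), 'r': array([-90.1,   0.2,  -4. ]), 'F': array([-0.6, -0.7,  0.2]), 'o': 0.848}
jam lid (array([598.6,  25.3]), array([46.4, 54.9]), 31.0)
tray ((587.58740234375, -139.87155151367188), (138.78839111328125, 164.84339904785156), 84.2464370727539)
{'t': 43.2, 'p': array([0.4504, 0.1495, 0.2787]), 'r': array([-90.1,   0.1,  -0.1]), 'F': array([-0.6,  0.8, -0.3]), 'o': 0.852}
```

View pics/i_top.png

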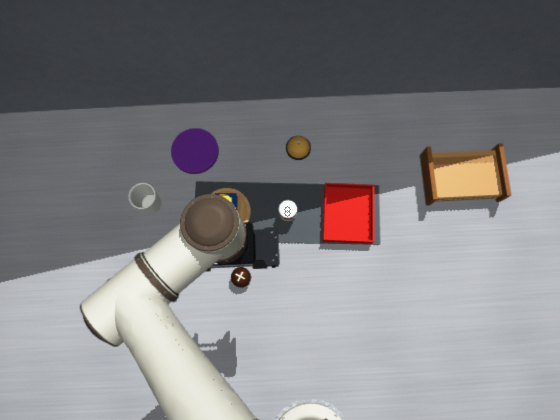

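Run:
```python
from pp import *
pick(.428,.164,0,.004,15)
place(.6258,-.145,-5.5,.011,0.8)
env.goto([0.47,0.36,.30],D(0))
f=env.grab_frame("top"); save(f,"j_top",[[.6258,-.145,.049],[.4755,.3985,.042]])
for d in env.trace(f,"darkroll_mid"): print(round(d["score"],2),circ(f,d["mask"],.028))
f=env.grab_frame("wrist"); save(f,"j_wrist",[[.4755,.3985,.042]])
for d in env.trace(f,"paleroll_mid"): print(round(d["score"],2),circ(f,d["mask"],.022))
print(st())
```

```text
down hit False {'t': 45.7, 'p': array([0.4285, 0.1644, 0.0046]), 'r': array([-89.9,  -0.1,   0. ]), 'F': array([-0. , -0.5, -0.3]), 'o': 0.998}
closed {'t': 46.4, 'p': array([0.4278, 0.1638, 0.004 ]), 'r': array([-90.,   0.,   0.]), 'F': array([-1.7, -1.2,  2.3]), 'o': 0.61}
lift {'t': 47.4, 'p': array([0.4272, 0.1635, 0.1788]), 'r': array([-90.1,   0.1,  -0. ]), 'F': array([-0.3,  0.2, -0.6]), 'o': 0.61}
touch True {'t': 51.0, 'p': array([ 0.6256, -0.145 ,  0.0111]), 'r': array([-90. ,   0.1,  -5.5]), 'F': array([-0.9,  1.5,  4.4]), 'o': 0.609}
open {'t': 51.9, 'p': array([ 0.6246, -0.1449,  0.0098]), 'r': array([-90. ,   0.2,  -5.5]), 'F': array([-0.1, -0.5, -0.7]), 'o': 0.797}
0.75 (array([ 626.4, -146.7]), array([49.2, 54.1]), 27.8)
0.85 (array([371.9, 397. ]), array([52.5, 53.6]), 27.4)
0.61 (array([417.3, 498.7]), array([53.5, 57.8]), 29.2)
0.57 (array([475.8, 400.4]), array([50.4, 54.3]), 27.7)
{'t': 55.0, 'p': array([0.4704, 0.3594, 0.2998]), 'r': array([-90. ,   0. ,  -0.1]), 'F': array([ 0.7, -0.5, -0.3]), 'o': 0.8}
```

View pics/j_top.png

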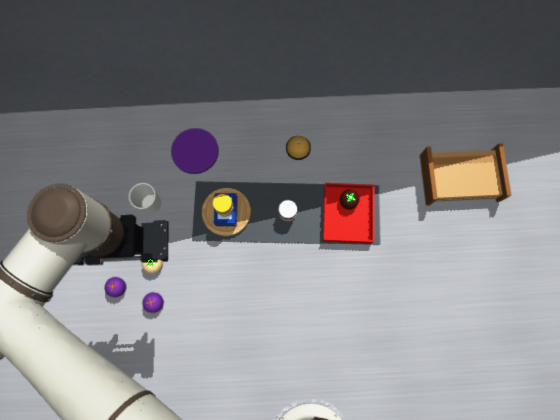

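View pics/j_wrist.png

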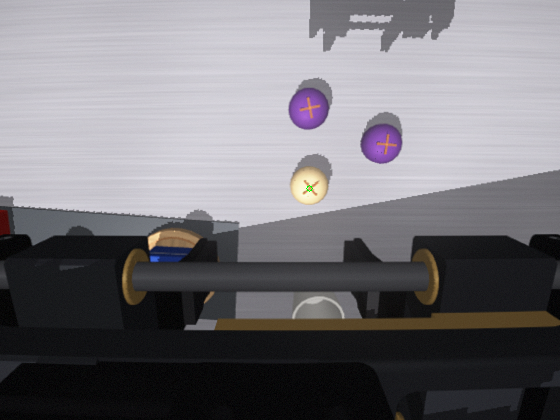

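Run:
```python
from pp import *
pick(.4757,.399,0,.004,15)
place(.5522,-.138,-5.5,.011,0.8)
env.goto([0.3,-0.42,.30],D(0)); env.dwell(.3)
f=env.grab_frame("top"); save(f,"k_top")
for t in ["darkroll_mid","paleroll_mid"]:
  for d in env.trace(f,t): print(t,round(d["score"],2),circ(f,d["mask"],.028))
for n,lo,hi,P in [("honey",(22,120,90),(35,255,255),(.6103,.1957,.116)),("jam",(0,0,110),(180,50,255),(.5996,.0272,.061))]:
    m=mask(f,np.array(lo),np.array(hi),proj(f,P)[0]); print(n,circ(f,m,P[2]))
for t in ["bell","tipcup"]: print(t,[([round(float(v),3) for v in d["xyz"]],round(d["score"],2)) for d in env.search_frame(f,t)])
f=env.grab_frame("scene"); save(f,"k_scene")
im=cv2.resize(f["image"][100:300,160:440],(800,571),interpolation=cv2.INTER_CUBIC); cv2.imwrite("pics/k_zoom.png",im)
print(st())
```

```text
down hit False {'t': 57.6, 'p': array([0.4761, 0.3995, 0.0049]), 'r': array([-89.9,  -0.1,   0. ]), 'F': array([ 0.4, -0.3,  0.6]), 'o': 1.001}
closed {'t': 58.3, 'p': array([0.4757, 0.3991, 0.004 ]), 'r': array([-90.,  -0.,   0.]), 'F': array([-0.8,  0.1,  0.6]), 'o': 0.614}
lift {'t': 59.4, 'p': array([0.475 , 0.3983, 0.1785]), 'r': array([-90.1,   0.1,  -0. ]), 'F': array([-0.8, -0.6, -1. ]), 'o': 0.611}
touch True {'t': 63.5, 'p': array([ 0.552, -0.138,  0.011]), 'r': array([-90. ,   0.1,  -5.5]), 'F': array([ 0.2, -0.1,  5. ]), 'o': 0.613}
open {'t': 64.3, 'p': array([ 0.5511, -0.138 ,  0.01  ]), 'r': array([-90. ,   0.2,  -5.5]), 'F': array([-0.3,  0.3,  0.5]), 'o': 0.803}
darkroll_mid 0.67 (array([ 625.6, -147.4]), array([49.6, 54.6]), 28.3)
darkroll_mid 0.31 (array([600.8,  97.7]), array([188.4, 470.4]), 214.0)
paleroll_mid 0.77 (array([372. , 394.1]), array([49.3, 53.3]), 27.8)
paleroll_mid 0.69 (array([ 552.9, -139.6]), array([53.2, 57.9]), 30.0)
paleroll_mid 0.68 (array([416.7, 493.4]), array([51.3, 60.1]), 30.3)
paleroll_mid 0.3 (array([602.3,  26. ]), array([48.1, 60.9]), 30.8)
honey (array([609.9, 194.8]), array([46.5, 47.5]), 25.0)
jam (array([599.2,  26.1]), array([47.1, 50.2]), 27.2)
bell [([0.783, -0.015, 0.025], 0.63)]
tipcup [([0.784, -0.014, 0.021], 0.74), ([0.658, 0.411, 0.05], 0.61)]
{'t': 67.4, 'p': array([ 0.3001, -0.42  ,  0.3   ]), 'r': array([-90.,  -0.,   0.]), 'F': array([-0.1,  0.1,  1. ]), 'o': 0.8}
```

View pics/k_top.png

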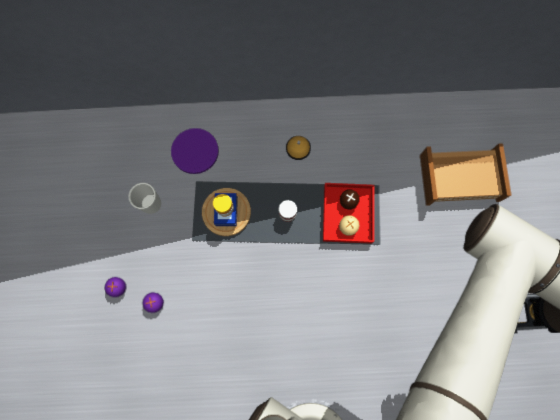

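View pics/k_zoom.png

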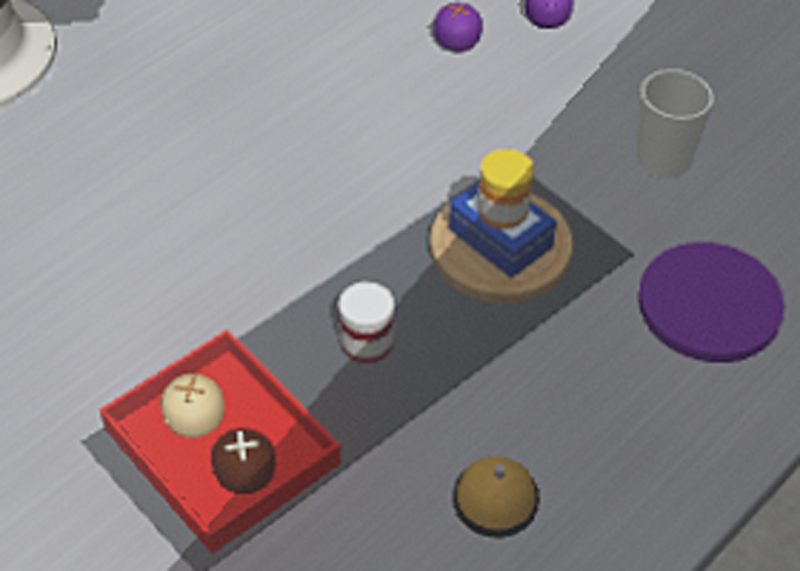

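Everything looks right: tin and honey are centred on the board, jam is midway, dark roll far and pale roll near in the tray, both with the cross up. Nothing else has moved.

Run:
```python
from workcell import env
print(env.close_job())
```

```text
the job is handed in; nothing more can be done
None
```

The tasting display is set out as asked, and I handed the job in at about 67 s on the robot's clock, against the 144 s limit.

The moves went in this order: the tin onto the board, honey onto the tin, jam onto the mat, the dark roll into the far half of the tray, then the pale roll into the near half. Each item touched down within about 1 mm of its expected height.

| Item | Measured position in the last top-camera picture, x / y (mm) | Target, x / y (mm) |
|---|---|---|
| Honey lid | 610 / 195 | 610 / 196 (tin and board centre) |
| Jam lid | 599 / 26 | 600 / 27 |
| Dark roll | 626 / -147 | 626 / -145 |
| Pale roll | 553 / -140 | 552 / -138 |

- **Tin:** its lid panel measured 610 / 196 just before the honey went on. I did not measure the tin separately after that.
- **Rolls:** both show their crosses on top, so they are right side up.
- **Bystanders:** the bell, the tip cup and the purple look-alikes are where they started.

**What disagreed:**
- **Scene camera:** it placed things about 8–15 mm away from where the top and wrist cameras put them. Those two agreed with each other to about 2 mm, so I used them.
- **Networks:** they gave some false hits, such as the bell and the purple balls. I checked these against the pictures and ignored them.

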